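# Pack the meeting kit and close its box

### The job

Pack up the meeting kit: put the silver mouse in the blue tray, the black presenter with the single round red button in the yellow tray and the aluminium USB hub in the green tray of the open kit box, each lying flat, right way up and wholly inside its tray. Leave the black mouse and the many-keyed remote control where they lie; they are not part of the kit. When all three are in, close the box's lid fully and let go.

Things in the scene. Friction and masses are not known exactly. Their poses are not given: they have to be found in the camera images.
- silver_mouse: Pale silver wireless mouse with a dark wheel, to be packed in the blue tray; 95 long (its x) x 50 wide (its y) x 34 mm high, the sides upright up to about 15 mm, where it is 50 wide. Origin at the centre of its underside, z up; starts flat on the table, long axis within 30 degrees of world x. 60 to 130 g.
- presenter: Black slide presenter with one round red button and one grey key, to be packed in the yellow tray; bar 98 long (its x) x 34 wide (its y) x 22 mm high. Origin at the centre of its underside, z up; starts flat on the table, long axis within 30 degrees of world x. 50 to 100 g.
- usb_hub: Plain aluminium USB hub (no cable), a block with ports in its sides, to be packed in the green tray; 70 long (its x) x 40 wide (its y) x 22 mm high. Origin at the centre of its underside, z up; starts flat on the table, long axis within 30 degrees of world x. 75 to 155 g.
- black_mouse: Look-alike, to be left alone: black mouse of the silver one's shape, 95 x 50 x 34 mm, loose on the table. Origin at the centre of its underside.
- remote: Look-alike, to be left alone: black remote control with a grid of small white keys, 104 x 36 x 20 mm, loose on the table. Origin at the centre of its underside.
- kit_box: Grey open box fixed to the table, 144 (its x) x 276 (its y) x 50 mm high, walls and floor 6 mm. Origin at the centre of its underside; yaw within 12 degrees of the world's. Three trays are fixed on its floor, in any order, at its x = 0, y = -78, 0, +78 mm. The lid's hinge line runs along its y on the far wall: 72 mm to +x of the origin, 50.5 mm above the table.
- blue_tray: Blue shallow tray fixed in the box, for the silver mouse; outside 128 (its x) x 76 (its y) x 7 mm high, walls 4 mm, inside 120 x 68 mm and 4 mm deep. Axes parallel to the box's. Origin at the centre of its underside; its inner floor is 3 mm above that (9 mm above the table).
- yellow_tray: Yellow shallow tray like the blue one, for the presenter. Same sizes, origin and axes.
- green_tray: Green shallow tray like the blue one, for the USB hub. Same sizes, origin and axes.
- kit_lid (a joint): Lid angle, rad: 0 shut (level), 1.57 upright, starts 1.65 to 1.88 (leaning away), stop 1.95. Clear panel, white frame, 144 (from the hinge line, at its inner face) x 276 x 8 mm; orange tab 70 mm wide juts 12 mm from mid free edge, in plane. Stays at any angle (friction 0.21 N m: 2 to 4 N moves it); can be pushed over and down from its outer (far) face with shut fingers.
Mind the look-alikes: they are no part of the job. Several things look just like the usb_hub: the one meant starts farthest from the robot's base.

How it is judged:
By the outcome, as a careful person would: the job done as asked, in the order asked, and still so for the second after the job is handed in, with the robot touching nothing.
It also fails if it takes over 117 s, if anything falls off the work surface, if the arm or the gripper's body presses on something with over 40 N, if the wrist force passes 120 N, or if a joint passes its speed limit or range.

### The arm

A 7-joint arm with a two-finger parallel gripper is mounted at the origin on the work surface. World frame = base frame: x ahead of the robot, y to its left, z up, the work surface at z = 0. Lengths are in m, angles in rad, forces in N, time in s.
With the tool pointing down it reaches from about 0.425 to 0.95 m from the base axis. Payload 4.7 kg.
Tool frame: the origin (TCP) lies midway between the tips of the shut fingers; the grasp point (between the pads) lies 19 mm behind it; z points along the fingers, y is the line along which they close (so a half turn about z gives the same grasp; the last joint's range is limited). The gripper opens to 85 mm and grips with 20 to 120 N. Pads are 22 mm wide; open, the fingers measure 114 mm over their backs; the gripper's body (76 mm by 85 mm) begins 54 mm behind the grasp point. The pads swing forward as they close: fully open they stand 13 mm farther back than shut.
Start: joints at [-1.24, 0.469, -0.049, 1.532, 0.024, 1.141, -0.082], TCP at [0.238, 0.632, 0.231] pointing down, gripper open.
Joint ranges: [-2.59, 2.59], [-0.33, 1.99], [-1.39, 1.29], [0.1, 2.45], [-1.04, 4.18], [0.21, 1.99], [-2.66, 2.66]. Speed limits (rad/s): [2.57, 2.57, 3.14, 3.14, 3.14, 3.14, 3.14].

### API

Orientations are given as a unit quaternion [w, x, y, z].
In Python, from plant import ctrl gives the robot as it stands. Calls block until the motion is done:
- ctrl.move_ptp(position, orientation): joint-space move of the TCP to a pose.
- ctrl.line_to(position, rate=0.15, rotation=None): straight line of the TCP; rotation=None keeps the orientation; rate is the mean speed in m/s.
- ctrl.set_joints(angles): joint-space move.
- ctrl.release() and ctrl.close(): open the fingers fully, or close them until they stop; the grip force is fixed at half the most.
- ctrl.hold(seconds).
- ctrl.ik(position, orientation): joint angles nearest the present ones, or None.
- ctrl.get_image(name): name is "scene" or "top" or "wrist"; returns (picture, depth): 384x512x3 uint8, red, green, blue; 384x512 float32, m along the optical axis (not along the pixel's ray), 0 where there is no reading.
- ctrl.camera_params(name): a dict with "K" (3x3 intrinsics, pixels), "pose" (4x4, takes a point from camera to world coordinates). Camera axes: x right, y up, looking along -z (the intrinsics and any distortion apply to the point x, -y, -z); pixel columns grow to the right and rows downward; lengths in m; the calibration is good to about 2 mm. A picture is of the moment at which its call begins: read the wrist's pose just before it. camera_params takes no time and is no camera call; for the wrist camera it gives the pose at the moment of the call.
A pose or a line that the arm cannot do raises ctrl.IKError and nothing moves.
- ctrl.finish_job(): hands the job in; it is judged then, once.
Readings, each from a call of its own:
- ctrl.get_time(): time.
- ctrl.get_qpos(): joint angles.
- ctrl.get_qvel(): joint speeds.
- ctrl.get_effort(): joint torques, N m.
- ctrl.get_tool_pos(): TCP position.
- ctrl.get_orientation(): TCP orientation.
- ctrl.get_wrist_force(): force on the tool from outside, world axes, zero at the start.
- ctrl.get_torque(): the same for the moment, N m.
- ctrl.get_gripper_width(): finger opening in m.
- ctrl.get_finger_force(): force on a finger pad.
Only numpy, scipy, OpenCV 4.12 (cv2) and the standard library are available. Lean on these libraries where they do the work, as an engineer would, in place of code of your own. Each camera call takes 0.05 s, during which the arm holds its last target. There are 200 camera calls.

## Working session

There is one attempt and no reset: what is moved stays moved. The work goes in short steps, each a Python script; the robot and the scene stay as the last script left them, time stands still between calls to the robot, and variables do not carry over. Pictures are saved under pics/ and viewed, at most 14 in all, crops included, and the job is handed in when it is done.

```bash
ls; mkdir -p pics; python3 - <<'E'
from plant import ctrl
import cv2,numpy as np
np.set_printoptions(precision=4,suppress=True)
for n in("top","scene"):
    im,d=ctrl.get_image(n); cv2.imwrite(f"pics/{n}0.png",im[:,:,::-1]); np.savez(f"{n}0.npz",im=im,d=d,**{k:v for k,v in ctrl.camera_params(n).items()})
    print(n,ctrl.camera_params(n),(d>0).mean())
print(ctrl.get_time(),ctrl.get_orientation(),ctrl.get_tool_pos(),ctrl.camera_params("wrist"))
E
```

```text
pics
top {'K': array([[447.4228,   0.    , 253.0813],
       [  0.    , 447.4228, 196.551 ],
       [  0.    ,   0.    ,   1.    ]]), 'pose': array([[ 0.0269,  0.9984, -0.05  ,  0.4321],
       [-0.9996,  0.0264, -0.012 , -0.0237],
       [-0.0106,  0.0503,  0.9987,  1.1997],
       [ 0.    ,  0.    ,  0.    ,  1.    ]])} 0.996185302734375
scene {'K': array([[407.9326,   0.    , 254.3155],
       [  0.    , 407.9326, 191.2122],
       [  0.    ,   0.    ,   1.    ]]), 'pose': array([[-0.4972, -0.6649,  0.5574,  1.1181],
       [ 0.8674, -0.3951,  0.3025,  0.2976],
       [ 0.0191,  0.6339,  0.7732,  0.9248],
       [ 0.    ,  0.    ,  0.    ,  1.    ]])} 0.9960530598958334
0.1 [-0.0001  0.1789  0.9839 -0.0009] [0.2375 0.6313 0.2303] {'K': array([[333.7273,   0.    , 251.8037],
       [  0.    , 333.7273, 188.2682],
       [  0.    ,   0.    ,   1.    ]]), 'pose': array([[ 0.3515, -0.8917, -0.2851,  0.1647],
       [ 0.9362,  0.3342,  0.1091,  0.6594],
       [-0.002 , -0.3053,  0.9523,  0.3735],
       [ 0.    ,  0.    ,  0.    ,  1.    ]])}
```

View pics/top0.png

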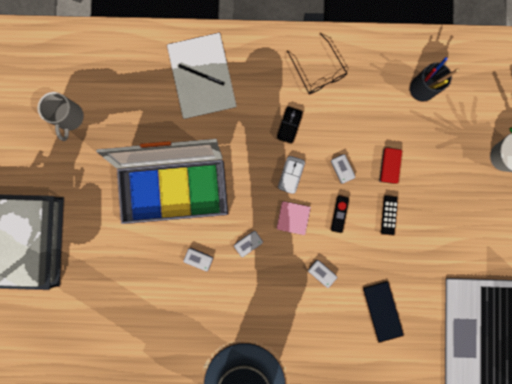

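View pics/scene0.png

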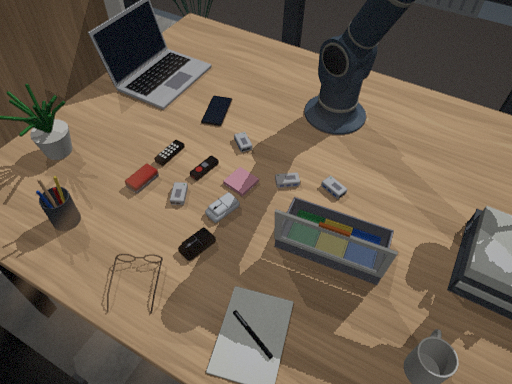

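Top view: silver mouse (291,174), presenter (341,213), the far hub (343,167), black mouse (290,123) and remote (389,214). The box has blue, yellow and green trays at (145,193), (174,191) and (203,189), with the lid leaning away. The other hub-like blocks are at (248,243), (198,258) and (322,272), all nearer the base.

```bash
cat > h.py <<'E'
import numpy as np,cv2
np.set_printoptions(precision=4,suppress=True)
def rays(uv,K,P):
    uv=np.asarray(uv,float).reshape(-1,2)
    d=np.c_[(uv[:,0]-K[0,2])/K[0,0],-(uv[:,1]-K[1,2])/K[1,1],-np.ones(len(uv))]
    return P[:3,3],d@P[:3,:3].T
def plane(uv,z,K,P):
    o,d=rays(uv,K,P); return o+d*((z-o[2])/d[:,2])[:,None]
def cloud(d,K,P):
    v,u=np.mgrid[:d.shape[0],:d.shape[1]]; o,r=rays(np.c_[u.ravel(),v.ravel()],K,P)
    return (o+r*d.ravel()[:,None]).reshape(*d.shape,3)
def proj(p,K,P):
    c=(np.atleast_2d(p)-P[:3,3])@P[:3,:3]
    return np.c_[K[0,0]*c[:,0]/-c[:,2]+K[0,2],-K[1,1]*c[:,1]/-c[:,2]+K[1,2]]
E
python3 - <<'E'
from h import *
names=dict(silver=(291,174),pres=(341,213),hub=(343,167),black=(290,123),remote=(389,214),h2=(248,243),h3=(198,258),h4=(322,272))
for n in("top","scene"):
    f=np.load(n+"0.npz");K,P,im,d=f["K"],f["pose"],f["im"],f["d"]
    W=cloud(d,K,P); z=W[...,2]
    print(n,"tcp px",proj([.2375,.6313,.23],K,P),"table z",np.percentile(z[np.abs(z)<.02],[5,50,95]))
    m=((z>.009)&(z<.06)).astype(np.uint8)
    k,L,s,c=cv2.connectedComponentsWithStats(m,connectivity=4)
    T=np.load("top0.npz")
    for nm,p in names.items():
        if n=="scene":
            w=Q[nm]; u,v=proj(w,K,P)[0].round().astype(int)
        else: u,v=p
        l=L[v,u]
        pts=W[L==l]; 
        r=cv2.minAreaRect((pts[:,:2]*1000).astype(np.float32))
        if n=="top":
            Q=globals().get("Q",{}) ; Q[nm]=np.r_[np.array(r[0])/1000,np.percentile(pts[:,2],90)]
        print(nm,l,len(pts),"ctr",np.array(r[0]),np.array(r[1]),r[2],"z90",np.percentile(pts[:,2],[50,90,98])*1000, "R",np.hypot(*r[0]))
    hsv=cv2.cvtColor(im,cv2.COLOR_RGB2HSV)
    if n=="top":
        for c,(a,b) in dict(blue=(105,130),yellow=(22,34),green=(45,85)).items():
            m=((hsv[...,0]>a)&(hsv[...,0]<b)&(hsv[...,1]>150)&(z<.03)).astype(np.uint8); m[:150]=0;m[:,:110]=0;m[230:]=0;m[:,235:]=0
            k,L,s,cc=cv2.connectedComponentsWithStats(m); l=1+np.argmax(s[1:,4])
            pts=W[L==l]; r=cv2.minAreaRect((pts[:,:2]*1000).astype(np.float32)); print(c,s[l],r,np.median(pts[:,2]))
E
```

```text
top tcp px [[-47.6649 301.0898]] table z [-0.0045 -0.0003  0.0123]
silver 192 657 ctr [ 553.962  -109.8376] [49.5534 94.8527] 72.98778533935547 z90 [31.6887 35.4748 37.1154] R 564.7461636007358
pres 318 482 ctr [ 452.3288 -240.3205] [34.2507 98.1819] 80.1368179321289 z90 [20.6989 24.058  26.4579] R 512.2062459329834
hub 191 414 ctr [ 572.6899 -245.9427] [70.6404 41.1053] 25.307783126831055 z90 [20.9868 24.2131 26.3112] R 623.2668127419508
black 166 652 ctr [ 686.7996 -102.111 ] [49.9512 94.2568] 73.12804412841797 z90 [31.3228 35.2885 37.7445] R 694.34881965213
remote 319 561 ctr [ 452.6686 -370.0898] [ 36.947  103.9919] 85.2859115600586 z90 [19.0532 22.227  23.633 ] R 584.7010689172159
h2 444 407 ctr [367.533   -0.2122] [40.3712 70.3822] 36.728790283203125 z90 [21.1674 24.2206 25.9268] R 367.53305075586724
h3 463 415 ctr [322.4828 130.4676] [69.8548 40.9835] 68.99080657958984 z90 [21.0469 24.0754 26.4491] R 347.87489808878354
h4 477 421 ctr [ 294.9632 -197.3289] [71.3466 40.4258] 51.17245101928711 z90 [21.2586 24.1398 25.9291] R 354.88300444697103
blue [ 129  170   32   50 1328] ((49
[... 787 characters left out ...]
70.8729 39.6556] 26.598600387573242 z90 [18.8965 21.8982 23.1935] R 625.5472796835376
black 153 658 ctr [692.5208 -98.2977] [49.4494 92.8456] 73.91705322265625 z90 [30.0536 33.6715 34.8995] R 699.4622495237679
remote 92 309 ctr [ 456.7649 -368.5138] [ 37.3426 106.2284] 85.12012481689453 z90 [16.8047 19.3301 20.774 ] R 586.8871982075212
h2 99 286 ctr [372.7036   1.9079] [43.0433 69.0725] 33.20367431640625 z90 [19.4072 21.8276 23.4013] R 372.7084353564885
h3 100 298 ctr [327.4245 133.7212] [70.4963 41.8805] 68.82838439941406 z90 [19.1062 21.7889 23.3988] R 353.6780853512239
h4 88 214 ctr [ 299.796  -193.9416] [72.7172 41.5848] 51.96031188964844 z90 [18.802  21.6411 23.2193] R 357.0587673149669
```

```bash
cat >> h.py <<'E'
def q(deg):
    a=np.radians(deg)/2; return [0,-np.sin(a),np.cos(a),0]
def look(ctrl,name):
    c=ctrl.camera_params("wrist"); im,d=ctrl.get_image("wrist"); K,P=c["K"],c["pose"]
    cv2.imwrite(f"pics/{name}.png",im[:,:,::-1]); np.savez(name+".npz",im=im,d=d,**c)
    return im,d,K,P,cloud(d,K,P)
def objs(W,d,seeds):
    m=((W[...,2]>.009)&(W[...,2]<.06)&(d>0)).astype(np.uint8)
    k,L,s,c=cv2.connectedComponentsWithStats(m,connectivity=4); out={}
    for n,p in seeds.items():
        for l in range(1,k):
            if s[l,4]<200: continue
            pts=W[L==l]; r=cv2.minAreaRect((pts[:,:2]*1000).astype(np.float32))
            if np.hypot(r[0][0]-p[0],r[0][1]-p[1])<25:
                long=r[2] if r[1][0]>r[1][1] else r[2]+90
                out[n]=(np.array(r[0]),sorted(r[1]),(long+90)%180-90,np.percentile(pts[:,2],[50,90])*1000,s[l,:4])
    return out
S=dict(silver=(556,-108),pres=(454.5,-239),hub=(574.5,-244.5))
E
python3 - <<'E'
from plant import ctrl
from h import *
ctrl.move_ptp([.53,-.19,.24],q(0)); print(ctrl.get_time(),ctrl.get_qpos(),ctrl.get_tool_pos(),ctrl.get_wrist_force())
im,d,K,P,W=look(ctrl,"w1")
z=W[...,2]; print(np.median(z[np.abs(z)<.02]))
for k,v in objs(W,d,S).items(): print(k,v)
E
```

```text
3.1583 [-0.3319  0.3361  0.769   1.8265 -0.2627  1.0838  2.1059] [ 0.5304 -0.1892  0.2399] [ 0.3369  0.055  -0.4367]
0.0007804714572513249
silver (array([ 555.2751, -110.4953]), [49.135746002197266, 95.15672302246094], -16.688438415527344, array([33.8223, 35.3423]), array([289, 132,  66,  85], dtype=int32))
pres (array([ 454.1084, -240.4952]), [34.291839599609375, 98.64275360107422], -9.972610473632812, array([22.3817, 23.8701]), array([182,  30,  44, 101], dtype=int32))
hub (array([ 574.4845, -246.404 ]), [41.07380676269531, 70.04228210449219], 26.249914169311523, array([22.4828, 23.6495]), array([173, 158,  58,  66], dtype=int32))
```

View pics/w1.png

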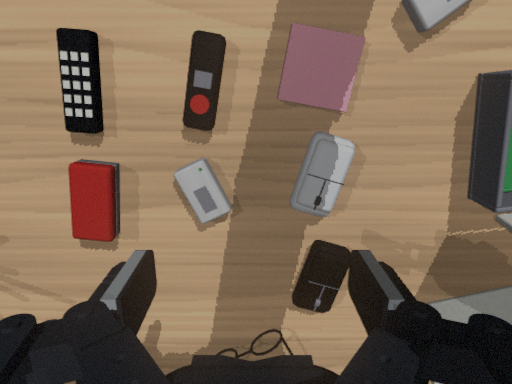

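The wrist view agrees with the other views to within about 2 mm: silver mouse (323,174), hub (203,191), presenter (205,80), and black mouse (321,275). I'll grasp the mouse next.

```bash
cat >> h.py <<'E'
def pick(ctrl,x,y,yaw,t,lift=.15):
    ctrl.move_ptp([x,y,.12],q(yaw)); ctrl.line_to([x,y,t],.12)
    print("down F",ctrl.get_wrist_force(),ctrl.get_tool_pos())
    ctrl.close(); print("closed w",ctrl.get_gripper_width(),"f",ctrl.get_finger_force(),ctrl.get_wrist_force())
    ctrl.line_to([x,y,lift],.15); print("lifted w",ctrl.get_gripper_width(),ctrl.get_time())
E
python3 - <<'E'
from plant import ctrl
from h import *
pick(ctrl,.5555,-.1095,-16.8,-.001)
ctrl.move_ptp([.46,.14,.24],q(6)); ctrl.hold(.2)
im,d,K,P,W=look(ctrl,"w2"); print(ctrl.get_time(),ctrl.get_wrist_force(),ctrl.get_gripper_width())
E
```

```text
down F [ 0.1129  0.0409 -0.1267] [ 0.5561 -0.1097 -0.0003]
closed w 0.049046021521301934 f 63.43760132789612 [-0.1888  1.2733  6.1251]
lifted w 0.04882169729555889 6.5917
7.9333 [-0.3884  0.2602 -1.6047] 0.048752207813903416
```

View pics/w2.png

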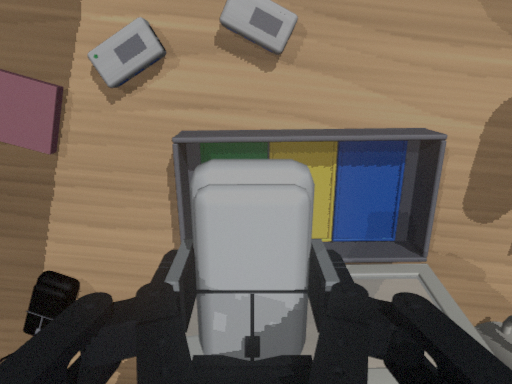

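Mouse held (about 49 mm wide). Blue tray is in full view at (335–405, 140–242) and the box rim spans (176–443, 130–262). I'll measure both, using the rim as the height check.

```bash
python3 - <<'E'
from h import *
f=np.load("w2.npz");im,d,K,P=f["im"],f["d"],f["K"],f["pose"];W=cloud(d,K,P);z=W[...,2]
hsv=cv2.cvtColor(im,cv2.COLOR_RGB2HSV)
m=((hsv[...,0]>105)&(hsv[...,0]<130)&(hsv[...,1]>150)).astype(np.uint8);m[:,:325]=0;m[300:]=0
k,L,s,c=cv2.connectedComponentsWithStats(m);l=1+np.argmax(s[1:,4])
pts=W[(L==l)];print(s[l],np.percentile(pts[:,2],[5,50,95])*1000,cv2.minAreaRect((pts[:,:2]*1000).astype(np.float32)))
m=(z>.04)&(z<.056)&(np.hypot(W[...,0]-.5,W[...,1]-.2)<.2); m[265:]=0
k,L,s,c=cv2.connectedComponentsWithStats(m.astype(np.uint8))
for l in range(1,k):
    if s[l,4]>150:
        pts=W[L==l];print(s[l],np.median(pts[:,2]),cv2.minAreaRect((pts[:,:2]*1000).astype(np.float32)))
# near rim edge outer line: for each column first rim pixel
R=W[m]; yaw=np.radians(6.3);ex=np.array([np.cos(yaw),np.sin(yaw)]);ey=np.array([-ex[1],ex[0]])
r=(R[:,:2]-[.5015,.2025])*1000; print("box-frame rim extents x,y",np.percentile(r@ex,[.5,99.5]),np.percentile(r@ey,[.5,99.5]))
near=R[(r@ex<-60)]; p=np.polyfit(near[:,1],near[:,0],1); print("near rim yaw",np.degrees(-np.arctan(p[0])))
# lid points in scene view & top view
for n in("top","scene"):
    f=np.load(n+"0.npz");V=cloud(f["d"],f["K"],f["pose"]);r=V[...,:2]-[.5015,.2025];bx=r@ex;by=r@ey
    m=(abs(by)<.12)&(bx>.07)&(bx<.15)&(V[...,2]>.10)&(V[...,2]<.25)
    a=np.c_[bx[m]-.072,V[...,2][m]-.0505]; print(n,m.sum(),"lid angle",np.percentile(np.degrees(np.arctan2(a[:,1],-a[:,0])),[5,50,95]),"max z",V[...,2][m].max(),"max bx",np.percentile(bx[m],[50,99]))
E
```

```text
[ 333  147   73   94 5538] [ 9.5417 10.7739 13.627 ] ((451.50604248046875, 248.03143310546875), (244.52528381347656, 116.22661590576172), 34.195762634277344)
[ 172  133  275  130 4597] 0.04981942105864701 ((499.58966064453125, 200.7813720703125), (144.2324981689453, 275.9684143066406), 6.5087056159973145)
box-frame rim extents x,y [-74.4169  70.2948] [-138.9651  135.7875]
near rim yaw 6.432009041216879
top 1520 lid angle [96.4777 97.3429 99.0932] max z 0.20774697900054984 max bx [0.0865 0.0973]
scene 2265 lid angle [ 99.314  101.2935 103.7473] max z 0.2053064147738487 max bx [0.0923 0.1012]
```

```bash
cat >> h.py <<'E'
BY=6.45
def box(bx,by):
    a=np.radians(BY); return .500+bx*np.cos(a)-by*np.sin(a), .201+bx*np.sin(a)+by*np.cos(a)
def place(ctrl,bx,by,dyaw,t):
    x,y=box(bx,by); ctrl.move_ptp([x,y,.15],q(BY+dyaw)); ctrl.line_to([x,y,.07],.15); ctrl.line_to([x,y,t],.06)
    print("placed F",ctrl.get_wrist_force(),ctrl.get_tool_pos(),ctrl.get_gripper_width())
    ctrl.release(); print("open w",ctrl.get_gripper_width(),ctrl.get_wrist_force())
    ctrl.line_to([x,y,.15],.15); print(ctrl.get_time())
E
python3 - <<'E'
from plant import ctrl
from h import *
place(ctrl,0,.073,0,.010)
pick(ctrl,.4543,-.240,-10,.002)
ctrl.move_ptp([.42,.14,.24],q(6)); ctrl.hold(.2)
look(ctrl,"w3"); print(ctrl.get_time(),ctrl.get_wrist_force(),ctrl.get_gripper_width())
E
```

```text
placed F [-1.9837 -0.4728  5.2185] [0.4914 0.2732 0.0103] 0.04846122565054568
open w 0.08506269069055214 [ 0.218  -0.6416  0.3419]
12.0083
down F [-0.1617  0.2657  0.1284] [ 0.4546 -0.2403  0.0024]
closed w 0.032325659449529344 f 61.12741470336914 [0.5397 0.1765 5.2921]
lifted w 0.03294754857055281 16.675
18.3833 [-0.4551 -0.076  -0.1526] 0.03255329096285426
```

View pics/w3.png

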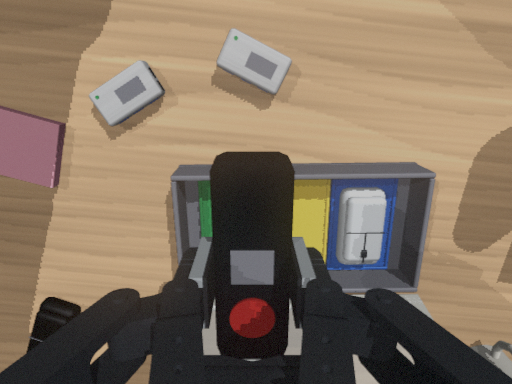

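The mouse lies flat in the blue tray at (363,226) with a blue margin all round. The presenter is held. Next I'll place it, then fetch the hub by its long sides.

```bash
python3 - <<'E'
from plant import ctrl
from h import *
place(ctrl,0,-.011,0,.0125)
ctrl.move_ptp([.53,-.24,.16],q(-64)); ctrl.hold(.1)
im,d,K,P,W=look(ctrl,"w4"); print(objs(W,d,dict(hub=S["hub"])))
E
```

```text
placed F [-2.5492  0.1217  2.9112] [0.5009 0.1898 0.0126] 0.03283594729717178
open w 0.0856430884184889 [-0.0375  0.7623 -0.4366]
22.4333
{'hub': (array([ 573.7691, -245.202 ]), [39.01797866821289, 69.91973876953125], 26.3405704498291, array([22.5281, 23.5385]), array([252, 178,  79,  45], dtype=int32))}
```

View pics/w4.png

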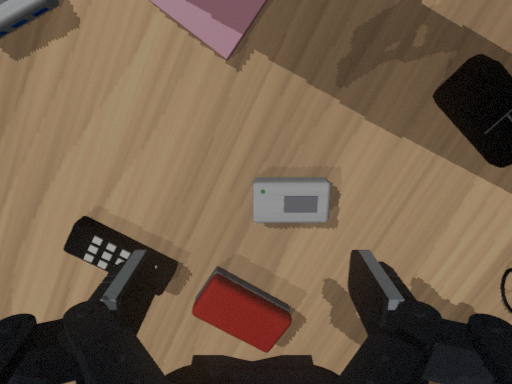

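Hub is aligned in the image at (291,200), with 39 × 70 mm and yaw 26.3° confirmed; the red box and remote are clear of the fingers.

```bash
python3 - <<'E'
from plant import ctrl
from h import *
pick(ctrl,.574,-.2455,-63.7,-.003)
place(ctrl,0,-.079,-90,.0075)
ctrl.move_ptp([.42,.17,.24],q(6)); ctrl.hold(.2)
im,d,K,P,W=look(ctrl,"w5")
t,dt=ctrl.get_image("top"); cv2.imwrite("pics/t5.png",cv2.resize(t[120:240,90:250],None,fx=4,fy=4)[:,:,::-1]); print(ctrl.get_time())
z=W[...,2]; a=np.radians(BY);ex=np.array([np.cos(a),np.sin(a)]);ey=np.array([-ex[1],ex[0]]);r=W[...,:2]-[.5,.201];bx=r@ex;by=r@ey
for n,c in dict(mouse=.073,pres=-.011,hub=-.079).items():
    m=(z>.022)&(z<.047)&(abs(bx)<.062)&(abs(by-c)<.034); print(n,m.sum(),np.percentile(bx[m],[1,99]),np.percentile(by[m],[1,99]),np.percentile(z[m],[5,50,95]))
E
```

```text
down F [-1.0531 -0.3204 -0.4165] [ 0.5745 -0.2459 -0.0022]
closed w 0.06874236223527466 f 69.3956708908081 [-1.4225  0.7986  6.1646]
lifted w 0.06882496022186599 27.15
placed F [-4.2121 -0.4338 10.4691] [0.5084 0.1223 0.0083] 0.06854317618279096
open w 0.08554328559372677 [-3.0825 -0.0685  2.0063]
31.8333
33.025
mouse 3270 [-0.0476  0.043 ] [0.0478 0.0927] [0.027  0.0439 0.0457]
pres 2282 [-0.0496  0.0444] [-0.0279  0.0052] [0.028  0.0324 0.0343]
hub 2005 [-0.0347  0.0335] [-0.0985 -0.0594] [0.0283 0.0325 0.0339]
```

View pics/w5.png

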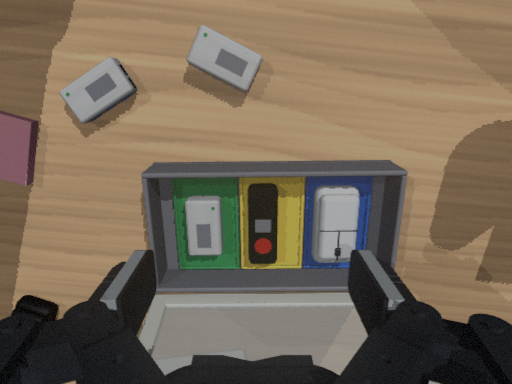

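View pics/t5.png

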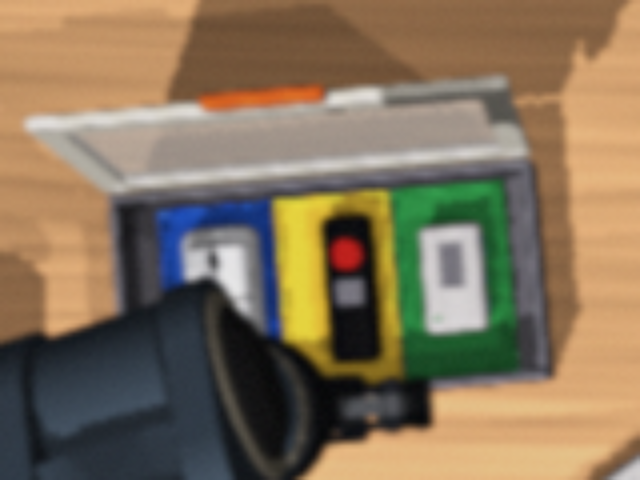

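All three are flat and inside their trays: hub (204,225), presenter (263,222), and mouse (337,224). The lid edge is still leaning away, with its orange tab at mid-edge. Next I'll close the lid from its far face.

```bash
python3 - <<'E'
from plant import ctrl
from h import *
ctrl.close()
p=ctrl.get_tool_pos(); ctrl.line_to([p[0],p[1],.31],.2)
x,y=box(.15,0); ctrl.move_ptp([x,y,.31],q(BY)); ctrl.line_to([x,y,.178],.12)
print("behind",ctrl.get_tool_pos(),ctrl.get_wrist_force(),ctrl.get_time())
r,rho=.125,.011
for th in range(90,-1,-6):
    a=np.radians(th); bx=.072-r*np.cos(a)+.008*np.sin(a)+rho; z=.0505+r*np.sin(a)+.008*np.cos(a)
    if th==0: z+=.001
    x,y=box(bx,0); ctrl.line_to([x,y,z],.05 if th==90 else .07)
    F=ctrl.get_wrist_force(); print(th,F,ctrl.get_time())
    if np.linalg.norm(F)>25: print("stop");break
im,d=ctrl.get_image("scene"); cv2.imwrite("pics/s6.png",im[:,:,::-1])
E
```

```text
behind [0.6496 0.2177 0.179 ] [-0.0416 -0.6956 -0.0332] 36.475
90 [0.4013 0.3525 0.7689] 37.8083
84 [ 0.288  -0.1596 -0.3345] 38.1417
78 [ 0.0399 -0.4927 -0.0033] 38.475
72 [-0.2657 -0.1088  0.3118] 38.8083
66 [ 0.4446 -0.9636 -0.1533] 39.1417
60 [ 0.5105  0.5035 -0.025 ] 39.475
54 [-0.7535 -0.3073  0.6777] 39.8083
48 [-0.8712 -0.977   0.7908] 40.1417
42 [ 0.5601 -0.0127 -0.6981] 40.475
36 [ 0.6434 -0.5871 -0.3818] 40.8083
30 [ 0.4147  0.6071 -0.2543] 41.1417
24 [ 1.267   0.1798 -1.2653] 41.475
18 [-0.0654 -0.0461  0.0505] 41.8083
12 [ 0.1209 -0.4124 -0.306 ] 42.1417
6 [ 0.4298 -0.316   0.5626] 42.475
0 [-0.4312 -1.1409 -0.2172] 42.8
```

View pics/s6.png

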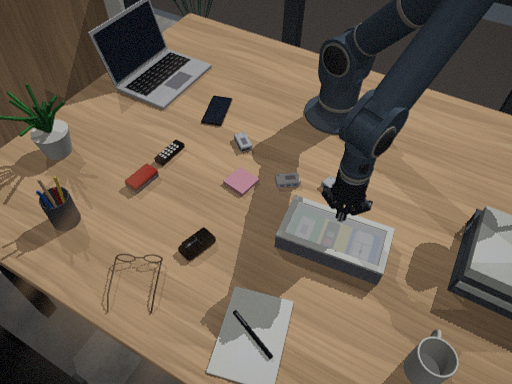

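The scene view shows the lid down over the box (335,235) with the fingers on its near edge. I'll press gently to seat it, back off and check that it's level.

```bash
python3 - <<'E'
from plant import ctrl
from h import *
p=ctrl.get_tool_pos(); print(p); z=p[2]
for i in range(8):
    z-=.001; ctrl.line_to([p[0],p[1],z],.02); ctrl.hold(.1); F=ctrl.get_wrist_force(); print(z,ctrl.get_tool_pos()[2],F)
    if F[2]>10: break
ctrl.line_to([p[0],p[1],.30],.2); 
ctrl.move_ptp([.45,-.1,.30],q(0)); ctrl.hold(.3)
a=np.radians(BY);ex=np.array([np.cos(a),np.sin(a)]);ey=np.array([-ex[1],ex[0]])
for n in("top","scene"):
    im,d=ctrl.get_image(n);c=ctrl.camera_params(n);cv2.imwrite(f"pics/{n}7.png",im[:,:,::-1]); W=cloud(d,c["K"],c["pose"]);r=W[...,:2]-[.5,.201];bx=r@ex;by=r@ey;z=W[...,2]
    m=(abs(by)<.13)&(abs(bx)<.066)&(z>.045)&(z<.1); f=np.polyfit(bx[m],z[m],1); print(n,m.sum(),"slope rad",-f[0],"z at mid",f[1])
    for lo,hi in((-.07,-.06),(.06,.07)):
        m=(abs(by)<.13)&(bx>lo)&(bx<hi)&(z>.03)&(z<.1); print(lo,np.median(z[m]))
print(ctrl.get_time())
E
```

```text
[0.458  0.1962 0.0592]
0.058153156710149034 0.0585641023368596 [-0.5863  0.7429  5.7006]
0.05715315671014903 0.05845554982974935 [-4.1355 -1.1131 15.1504]
top 5194 slope rad -0.0019497121911642285 z at mid 0.05625383458517048
-0.07 0.057874359358822125
0.06 0.05744609552886948
scene 4353 slope rad -0.0015195616655914593 z at mid 0.055233201563708006
-0.07 0.056578897341804546
0.06 0.05676526300039225
46.4583
```

View pics/scene7.png

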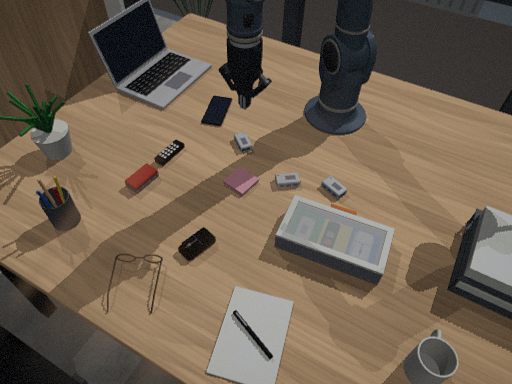

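The lid is level (slope under 0.002 rad) with all three items visible through it at (335,235). The black mouse (197,243) and remote (170,152) haven't moved, and the arm is clear.

```bash
python3 -c "
from plant import ctrl
print(ctrl.finish_job(),ctrl.get_time())"
```

```text
the job is handed in; nothing more can be done
the job is handed in; nothing more can be done
```

The job is handed in: the silver mouse, presenter and USB hub lie flat in the blue, yellow and green trays, the lid is shut, and the look-alikes were left where they lay (about 46 s used).

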